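# Wedge up the levelling stand

## Robot

A 6-joint arm with a two-finger parallel gripper is mounted at the origin on a cart in front of the work surface, level with it; the furniture and walls round the work are solid. World frame = base frame: x ahead of the robot, y to its left, z up, the work surface at z = 0. Lengths are in mm, angles in rad, forces in N, time in s.
With the tool pointing down it reaches from about 350 to 725 mm from the base axis. Payload 6 kg.
Tool frame: the origin (TCP) lies between the finger pads; the fingertips stand 17 mm ahead of it and the grasp point (between the pads) lies 2 mm behind it; z points along the fingers, y is the direction in which the jaws open and shut (so a half turn about z gives the same grasp; the last joint's range is limited). The gripper opens to 85 mm and grips with 20 to 120 N. Pads are 22 mm wide; open, the fingers measure 114 mm over their backs; the gripper's body (76 mm by 85 mm) begins 54 mm behind the grasp point. The pads swing forward as they close: fully open they stand 13 mm farther back than shut.
Start: joints at [1.505, 0.04, 0.085, 0, -1.615, -0.334], TCP at [233.513, 552.673, 248.261] pointing down, gripper open.
Joint ranges: [-2.56, 2.56], [-1.29, 2.01], [-1.08, 1.49], [-3.29, 1.98], [-2.81, -0.18], [-2.99, 2.99]. Speed limits (rad/s): [2.57, 2.57, 3.01, 3.14, 3.14, 3.14].

## Interface

Orientations are given as [roll, pitch, yaw] about the fixed x, y, z axes, in that order (R = Rz(yaw) Ry(pitch) Rx(roll)).
In Python, from plant import manip gives the robot as it stands.
- The arm moves only by the tool send_rows, never from a script. Its arguments are lists of equal length, an entry for each row: "delta_pos": the shift along the world's x, y, z in cm, a list of three; "delta_rot": the turn, a rotation vector about the world's x, y, z in degrees, a list of three; "grip": the closure, from -1 (fully open) to 1 (shut), so that 0 is half open. In form: {"delta_pos": [[dx, dy, dz], ...], "delta_rot": [[rx, ry, rz], ...], "grip": [grip, ...]}. A call has 1 to 20 rows; each row shifts and turns the commanded pose from where the row before left it; what a row does not reach is not made up. A row lasts 1/12 s, in which the tool goes at most 41.7 mm and 7.16 degrees, less where a joint would pass 70% of its speed; a pose out of reach is approached as far as the arm can. A call with a gripper value outside its range is refused whole. The fingers move at their own pace and stop on an object; the grip force is fixed at half the most. Time passes only in rows, so rows that do not move let the fingers close. It gives the time, the measured TCP pose, the force and the opening at its end, in the units of the state.
- manip.get_obs(): the state, without advancing time (a new reading comes with each control period).
- manip.get_image(name): name is "scene" or "side" or "wrist"; returns (picture, depth): 480x640x3 uint8, red, green, blue; 480x640 float32, mm along the optical axis (not along the pixel's ray), 0 where there is no reading.
- manip.calibration(name): a dict with "fx", "fy", "cx", "cy" (pixels), "world_from_camera" (4x4, takes a point from camera to world coordinates); the wrist camera has in their place "hand_eye" (4x4, takes a point from camera to tool coordinates, whose origin is the TCP and whose axes are the flange's). Camera axes: x right, y down, z forward; pixel columns grow to the right and rows downward; lengths in mm; the calibration is good to about 2 mm. A picture is of the moment at which its call begins: read the wrist's pose just before it. calibration takes no time and is no camera call.
- manip.sign_off(): hands the job in, once; it reports no verdict.
The state is a dict: "clock": time; "q": joint angles; "joint_velocities": joint speeds; "effort": joint torques, N m; "tcp_pos": TCP position; "eef_rot": TCP orientation; "ft_force": force on the tool from outside, world axes, zero at the start; "torque": the same for the moment, N m; "gripper_width": finger opening in mm.
Only numpy, scipy, OpenCV 4.12 (cv2) and the standard library are available. Lean on these libraries where they do the work, as an engineer would, in place of code of your own. Each camera call takes 0.05 s, during which the arm holds its last target. There are 200 camera calls.

## Task

Take the steel wedge by its grip block, lay it flat on the worktop in front of the levelling stand and push it, tip first, under the middle of the lip at the front of the hinged top plate: feel for where it first touches the lip, then push on gently until the lip has risen about 3 mm (1.5 to 6 mm will do, never 10 mm), so that the plate is just off its rest pads. Do not lift or touch the stand with the gripper, and leave the petri dishes on the plate and the flat spacer bar where they are. Finish holding: keep the wedge gripped in place, flat on the worktop and carrying the plate, and do not let go.

Things in the scene. Friction and masses are not known exactly. Their poses are not given: they have to be found in the camera images.
- stand: Levelling stand, 167x190 mm: fixed grey base frame, aluminium top plate hinged along its far edge (its upper face at z = 32 mm). Origin: centre of the frame, 4 to 10 mm above the worktop (foot screws vary), z up; +x runs from the front lip to the hinge: push the wedge along +x. Between the side rails an opening 144 mm wide is free for 140 mm behind the lip.
- lip (a point): Middle of the lower edge of the lip, a bracket 60 mm wide (along the stand's y) and 8 mm thick hanging from the plate's front edge, lower edge rounded (radius 4 mm). Plate down: at x = -94, y = 0, z = +5 mm in the stand's frame, so 9 to 15 mm above the worktop. It moves with the plate.
- top_plate (a joint): Hinge angle of the top plate (rad): 0 = down on its rest pads, grows as the lip rises. The lip is 167 mm from the hinge line: 0.006 rad lifts it 1 mm. The plate falls back by its own weight; 3 to 7 N at the lip raise it.
- wedge: Steel wedge, 0.25 kg, 26 mm wide, left or right of the stand. Origin: underside, below the centre of the upright grip block (40 mm along x, 20 mm along y, 52 mm high). +x points to the thin tip: the ramp falls straight from x = 20 mm (25 mm high) to x = 130 mm (3 mm high), 1 in 5, underside flat. Each 5 mm of push after touching the lip lifts it 1 mm.
- wedge_tip (a point): Middle of the lower edge of the wedge's thin tip, 130 mm from the wedge's origin along its x.
- spacer: Flat steel spacer bar, not to be used: same size of grip block as the wedge (origin below its centre), but the bar in front of it is 12 mm thick throughout. It lies on the other side of the stand from the wedge.
- dish_a: Covered petri dish, 60 mm wide, 15 mm high, standing loose on the right (-y) half of the top plate; origin: centre of its underside.
- dish_b: Covered petri dish, 60 mm wide, 15 mm high, standing loose on the left (+y) half of the top plate; origin: centre of its underside.
Mind the look-alikes: they are no part of the job. Leave any brown or orange look-alike of the wedge alone.

How it is judged:
By the outcome, as a careful person would: the job done as asked, in the order asked, and still so for the second after the job is handed in, while the arm keeps its last pose, push and grip.
It also fails if it takes over 48 s, if anything falls off the work surface, if the arm or the gripper's body presses on something with over 40 N, if the wrist force passes 120 N, or if a joint passes its speed limit or range.

## Working session

There is one attempt and no reset: what is moved stays moved. The work goes in short steps, Python scripts to look and compute and a tool call to move; the robot and the scene stay as the last step left them, time stands still between calls to the robot, and variables do not carry over. Pictures are saved under pics/ and viewed, about 8 in all and at most 12, crops included, and the job is handed in when it is done.

Besides the shell and the picture viewer there is one more tool, called after "Request:" in YAML: its name, and indented under it one key for each argument. send_rows: Moves the arm, as the interface text tells. Its arguments: {"type":"object","properties":{"delta_pos":{"type":"array"},"delta_rot":{"type":"array"},"grip":{"type":"array"}},"required":["delta_pos","delta_rot","grip"]}

```bash
mkdir -p pics; cat > h.py <<'E'
import numpy as np, cv2
from plant import manip
def snap(n,f):
    p,d=manip.get_image(n); np.savez(f'pics/{f}.npz',p=p,d=d); cv2.imwrite(f'pics/{f}.png',cv2.cvtColor(p,cv2.COLOR_RGB2BGR)); return p,d
def cloud(n,d,T=None):
    c=manip.calibration(n); T=c["world_from_camera"] if T is None else T
    T=np.array(T); v,u=np.mgrid[0:480,0:640]
    P=np.stack([(u-c["cx"])/c["fx"]*d,(v-c["cy"])/c["fy"]*d,d],-1)
    return P@T[:3,:3].T+T[:3,3]
E
python3 - <<'E'
from h import *
print(manip.get_obs())
for n in("scene","side"):
    snap(n,n+"0"); print(manip.calibration(n))
print(manip.calibration("wrist"))
E
```

```text
{'clock': 0.0, 'q': array([ 1.50468961e+00,  4.08122996e-02,  8.38041891e-02, -4.60776545e-04,
       -1.61549857e+00, -3.33716892e-01]), 'joint_velocities': array([-0.00060347,  0.00048218, -0.00016811, -0.00092321, -0.00115983,
        0.00177167]), 'effort': array([ 3.55604534e-04, -3.68204713e+01,  3.47406185e+01,  6.93217635e+00,
       -5.46432901e-03,  9.65315422e-06]), 'tcp_pos': array([233.35116522, 552.43844437, 247.27548517]), 'eef_rot': array([ 3.13982587e+00, -1.25282260e-04, -3.99803304e-01]), 'ft_force': array([0.38907623, 0.26755026, 0.35286236]), 'torque': array([0.03061003, 0.00875853, 0.00896769]), 'gripper_width': 85.26654144397611}
{'fx': 581.301383259377, 'fy': 581.301383259377, 'cx': 313.52464090375133, 'cy': 230.65335266086444, 'world_from_camera': array([[ 7.60625802e-01, -3.97313628e-01,  5.13410431e-01,
        -3.80832887e+02],
       [-6.49107049e-01, -4.78138698e-01,  5.91644677e-01,
        -8.54941970e+02],
       [ 1.04129020e-02, -7.83278537e-01, -6.21583707e-01,
         1.21468789e+03],
       [ 0.00000000e+00,  0.00000000e+00,  0.00000000e+00,
   
[... 245 characters left out ...]
8007501e-01,  4.27356177e-01, -8.86385936e-01,
         1.78978898e+03],
       [-2.23227911e-02, -9.02293967e-01, -4.30543018e-01,
         8.24176085e+02],
       [ 0.00000000e+00,  0.00000000e+00,  0.00000000e+00,
         1.00000000e+00]])}
{'fx': 369.1157795572143, 'fy': 369.1157795572143, 'cx': 322.3979735859104, 'cy': 238.24787145144066, 'hand_eye': array([[-1.12488431e-03, -9.55849383e-01, -2.93854882e-01,
         7.41676431e+01],
       [ 9.99999235e-01, -9.24069008e-04, -8.22217609e-04,
        -7.66723635e-01],
       [ 5.14374004e-04, -2.93855583e-01,  9.55849691e-01,
        -1.26281110e+02],
       [ 0.00000000e+00,  0.00000000e+00,  0.00000000e+00,
         1.00000000e+00]])}
```

View pics/scene0.png

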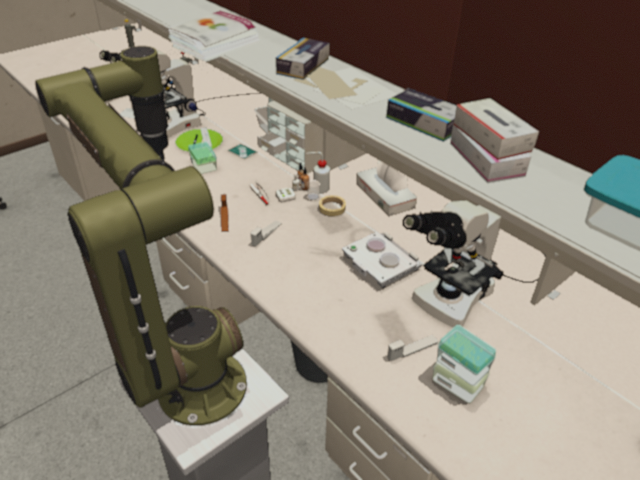

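View pics/side0.png

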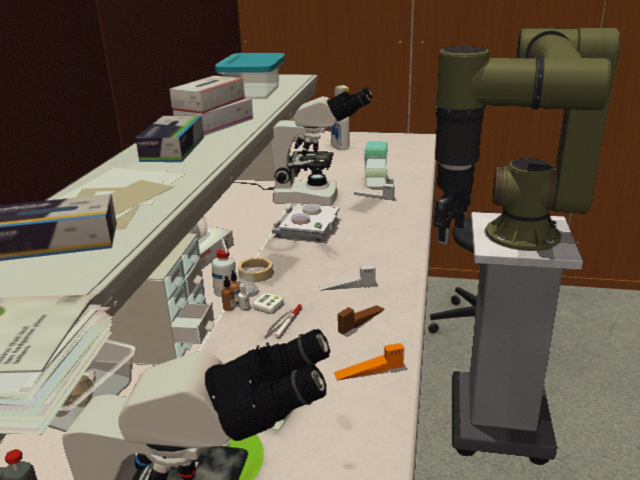

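The scene view shows the stand at about (381,258), a grey blocked bar at (265,234) on the left and another at (410,350) on the right. The side view has them at (350,280) and (375,193). The left one looks tapered, so I'll check that with depth.

```bash
python3 - <<'E'
from h import *
for n,boxes in(("scene",{"L":(240,215,295,250),"R":(380,325,445,365),"stand":(335,225,430,290)}),("side",{"L":(312,260,385,296),"R":(348,178,400,202),"stand":(265,195,345,245)})):
    z=np.load(f"pics/{n}0.npz"); P=cloud(n,z["d"]); 
    for k,(a,b,c,e) in boxes.items():
        Q=P[b:e,a:c].reshape(-1,3); C=z["p"][b:e,a:c].reshape(-1,3)
        ok=(z["d"][b:e,a:c].ravel()>0)
        print(n,k,"table z",np.percentile(Q[ok][:,2],[5,20,50]))
        m=ok&(Q[:,2]>6)&(Q[:,2]<70); S=Q[m]
        if k=="stand": 
            S=S[(S[:,2]>20)]
        mu=S[:,:2].mean(0); w,V=np.linalg.eigh(np.cov((S[:,:2]-mu).T)); ax=V[:,1]
        t=(S[:,:2]-mu)@ax; u=(S[:,:2]-mu)@V[:,0]
        print(" n",m.sum(),"mean",mu.round(1),"ax",ax.round(3),"range",t.min().round(),t.max().round(),u.min().round(),u.max().round())
        for lo in np.arange(-90,90,15):
            s=(t>=lo)&(t<lo+15)
            if s.sum()>3: print("   ",lo,s.sum(),np.percentile(S[s][:,2],[50,90]).round(1))
    im=cv2.imread(f"pics/{n}0.png")
    if n=="side":
        A=cv2.resize(im[170:310,255:415],(800,700))[:600]
        A=np.vstack([cv2.resize(im[172:302,255:405],(690,598))]); cv2.imwrite("pics/sidecrop.png",A)
E
```

```text
scene L table z [-4.66638208 -1.92046488  1.21324185]
 n 359 mean [469.3 377.1] ax [-0.943 -0.333] range -153.0 82.0 -122.0 115.0
    -90 13 [ 7.7 11. ]
    -75 22 [10.9 12.8]
    -60 20 [11.4 16.1]
    -45 32 [15.  19.2]
    -30 28 [17.5 21.8]
    -15 29 [17.3 23.6]
    0 29 [21.6 50.6]
    15 55 [34.1 52.5]
    30 46 [46.4 54.8]
    45 71 [31.1 51. ]
scene R table z [-3.52696116 -0.9191197   1.96968429]
 n 630 mean [ 476.7 -257.8] ax [-0.977  0.212] range -107.0 64.0 -108.0 106.0
    -90 43 [11.7 15.8]
    -75 44 [11.9 15.6]
    -60 46 [12.  14.7]
    -45 48 [12.9 15.8]
    -30 56 [11.8 15.4]
    -15 59 [13.3 67.4]
    0 44 [12.9 16.6]
    15 56 [35.9 54.3]
    30 90 [41.5 53.6]
    45 104 [38.5 53.5]
    60 35 [28.5 50. ]
scene stand table z [-3.68360862 -0.49114593  5.08237897]
 n 2694 mean [661.9  24.2] ax [-0.023  1.   ] range -186.0 119.0 -111.0 84.0
    -90 142 [33.5 43.1]
    -75 257 [39.5 44.3]
    -60 226 [42.1 53.8]
    -45 193 [43.  56.9]
    -30 175 [43.6 57.6]
    -15 184 [42.4 57.2]
    0 157 [40.8 45.9]
    15 203 [41.2 51.5]
    30 202 [42.8 57.3]
    45 186 [42.7 5
[... 547 characters left out ...]
70.0 107.0 -125.0 123.0
    -90 15 [12.4 26.6]
    -75 76 [20.5 35.8]
    -60 78 [25.1 39. ]
    -45 24 [24.3 39.3]
    -30 21 [ 9.7 15.2]
    -15 38 [13.2 17.3]
    0 30 [12.5 17. ]
    15 39 [12.9 17.3]
    30 35 [13.6 16.8]
    45 51 [27.  54.2]
    60 102 [32.3 54. ]
    75 45 [27.4 50.9]
side stand table z [ 0.15869495  2.62012063 21.05726217]
 n 2411 mean [676.3  24.1] ax [-0.2   0.98] range -216.0 135.0 -121.0 107.0
    -90 19 [42.5 45.6]
    -75 34 [42.4 46.2]
    -60 78 [43.2 56.4]
    -45 93 [45.4 59.1]
    -30 92 [44.3 59.8]
    -15 114 [46.  58.6]
    0 94 [45.  59.9]
    15 82 [44.6 57.8]
    30 116 [44.3 58.8]
    45 139 [45.1 58.8]
    60 179 [44.4 57. ]
    75 163 [43.  50.4]
```

View pics/sidecrop.png

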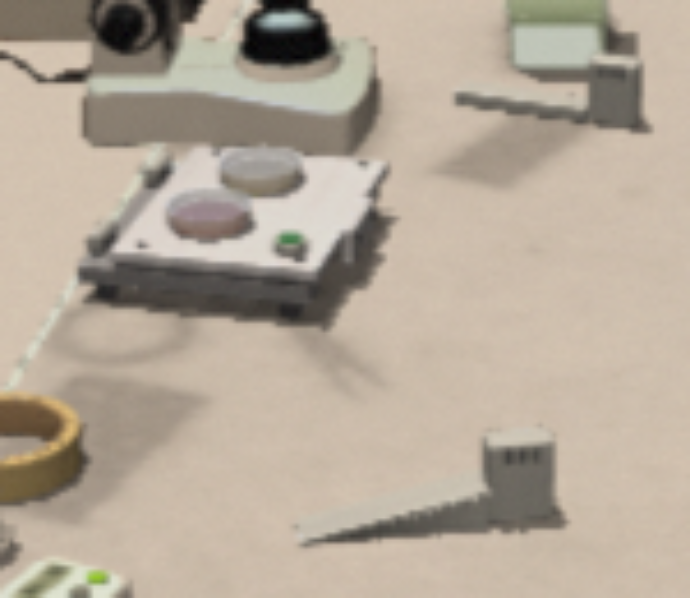

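The left bar tapers from about 25 to 8 mm, so it is the wedge. The right one is about 12 mm throughout, so it is the spacer. Next I'll fit the poses more cleanly.

```bash
python3 - <<'E'
from h import *
for n,bw,bs in(("scene",(240,215,295,250),(335,225,430,290)),("side",(312,260,385,296),(265,195,345,245))):
    z=np.load(f"pics/{n}0.npz"); P=cloud(n,z["d"])
    def grab(b,lo,hi):
        m=np.zeros((480,640),np.uint8); a,t,c,e=b
        m[t:e,a:c]=((P[...,2]>lo)&(P[...,2]<hi)&(z["d"]>0))[t:e,a:c]
        k,l,s,_=cv2.connectedComponentsWithStats(m); return P[l==1+np.argmax(s[1:,4])]
    W=grab(bw,7,70); r=cv2.minAreaRect(W[:,:2].astype(np.float32)); print(n,"wedge rect",r)
    T=W[W[:,2]>47]; R=W[(W[:,2]<24)]
    c=np.median(T[:,:2],0); v=R[:,:2].mean(0)-c; print(" block top",c,len(T),"yaw",np.degrees(np.arctan2(v[1],v[0])), "ramp far", R[np.argmax(np.hypot(*(R[:,:2]-c).T))])
    S=grab(bs,36,50); r=cv2.minAreaRect(S[:,:2].astype(np.float32)); print(" stand",r,np.median(S[:,2]))
E
```

```text
scene wedge rect ((476.1899719238281, 400.9713134765625), (143.39788818359375, 63.89743423461914), 19.178407669067383)
 block top [435.22273138 368.4811922 ] 56 yaw 17.285603165534358 ramp far [552.5162006  399.78038962   8.46364557]
 stand ((670.497802734375, 39.32264709472656), (199.32716369628906, 181.75685119628906), 85.35125732421875) 41.404453326874204
side wedge rect ((472.2116394042969, 370.9443359375), (173.95843505859375, 98.32115173339844), 52.72275924682617)
 block top [436.06050578 374.86937811] 85 yaw 19.400676544321907 ramp far [559.06882808 410.40254213   7.1135357 ]
 stand ((657.984375, 41.74690246582031), (206.2685546875, 156.9486846923828), 85.41863250732422) 43.662865717657155
```

Request:
send_rows:
  delta_pos:
    - [1.9,-1.8,-0.3]
    - [1.9,-1.8,-0.3]
    - [1.9,-1.8,-0.3]
    - [1.9,-1.8,-0.3]
    - [1.9,-1.8,-0.3]
    - [1.9,-1.8,-0.3]
    - [1.9,-1.8,-0.3]
    - [1.9,-1.8,-0.3]
    - [1.9,-1.8,-0.3]
    - [1.9,-1.8,-0.3]
    - [0,0,0]
    - [0,0,0]
  delta_rot:
    - [0,0,4.1]
    - [0,0,4.1]
    - [0,0,4.1]
    - [0,0,4.1]
    - [0,0,4.1]
    - [0,0,4.1]
    - [0,0,4.1]
    - [0,0,4.1]
    - [0,0,4.1]
    - [0,0,4.1]
    - [0,0,0]
    - [0,0,0]
  grip: [-1,-1,-1,-1,-1,-1,-1,-1,-1,-1,-1,-1]

```text
clock: 1.1
tcp_pos: [424.1, 371.7, 217.6]
eef_rot: [3.141, 0.001, 0.313]
ft_force: [-0.6, -0.2, -0.8]
gripper_width: 85.5
```

```bash
cat >> h.py <<'E'
from scipy.spatial.transform import Rotation as Ro
def wristT(o=None):
    o=o or manip.get_obs(); T=np.eye(4); T[:3,:3]=Ro.from_euler('xyz',o["eef_rot"]).as_matrix(); T[:3,3]=o["tcp_pos"]
    return T@np.array(manip.calibration("wrist")["hand_eye"])
def wsnap(f):
    o=manip.get_obs(); T=wristT(o); p,d=snap("wrist",f); np.save(f"pics/{f}T.npy",T); return o,p,d,cloud("wrist",d,T)
E
python3 - <<'E'
from h import *
o,p,d,P=wsnap("w1"); print(o["q"],o["tcp_pos"],o["eef_rot"],o["ft_force"])
print((d>0).mean(), P[240,320], P[400,320])
E
```

```text
[ 1.07541910e+00 -5.60476129e-02 -6.64813887e-02 -1.91955342e-04
 -1.56154128e+00  8.08442552e-01] [424.09019403 371.65950562 217.58149291] [3.14091741e+00 9.85036399e-04 3.13063103e-01] [-0.62485903 -0.2478572  -0.84219027]
0.9960286458333333 [3.91946408e+02 3.65050045e+02 2.68032546e-01] [-428.51688301  107.60519388 -777.95860152]
```

View pics/w1.png

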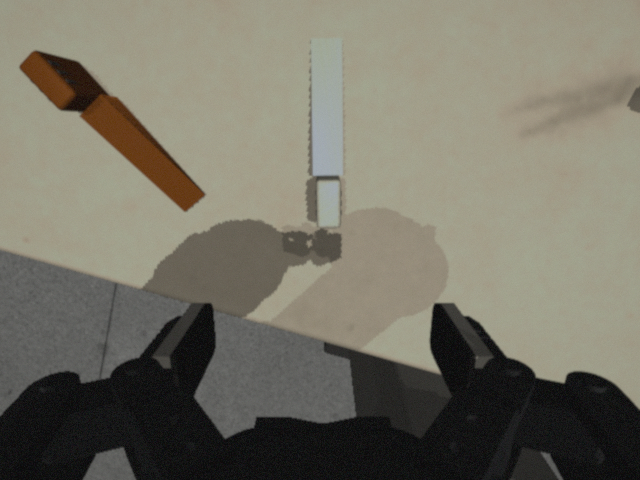

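The wrist view shows the wedge almost aligned with the tool. Its block top is at about (328,203) and its tip at (326,40). The brown look-alike is off to the left.

```bash
python3 - <<'E'
from h import *
z=np.load("pics/w1.npz"); T=np.load("pics/w1T.npy"); P=cloud("wrist",z["d"],T)
def comp(m,seed=None):
    k,l,s,_=cv2.connectedComponentsWithStats(m.astype(np.uint8)); return l==1+np.argmax(s[1:,4])
roi=np.zeros((480,640),bool); roi[25:232,295:360]=1
m=comp(roi&(P[...,2]>46)&(P[...,2]<60)); print("block",P[m].mean(0),cv2.minAreaRect(P[m][:,:2].astype(np.float32)))
r=comp(roi&(P[...,2]>2)&(P[...,2]<26)&(z["p"].min(-1)>120)); Q=P[r]; print("ramp",cv2.minAreaRect(Q[:,:2].astype(np.float32)),Q[:,2].min())
# centreline in bins along axis
a=np.radians(18); ax=np.array([np.cos(a),np.sin(a)]); n=np.array([-ax[1],ax[0]]); c=P[m].mean(0)[:2]
t=(Q[:,:2]-c)@ax; u=(Q[:,:2]-c)@n
tt=[];uu=[]
for lo in np.arange(25,130,10):
    s=(t>=lo)&(t<lo+10)
    if s.sum()>20: 
        e=np.percentile(u[s],[3,97]); tt.append(lo+5); uu.append(e.mean()); print(lo,e.round(1),np.median(Q[s][:,2]).round(1))
k=np.polyfit(tt,uu,1); print("yaw",18+np.degrees(np.arctan(k[0])),"off at 0",k[1],"tmax",t.max())
tb=P[roi&(z["d"]>0)&(P[...,2]<3)]; print("table",np.median(tb[:,2]))
E
```

```text
block [439.28816702 372.7956515   52.33784085] ((438.62939453125, 372.4478759765625), (39.3300666809082, 20.495956420898438), 18.485252380371094)
ramp ((509.4881896972656, 396.19805908203125), (110.9191665649414, 28.0875244140625), 17.346389770507812) 2.0165874123368326
25 [-11.9  12.7] 23.5
35 [-11.9  12.7] 21.5
45 [-11.8  12.7] 19.5
55 [-11.8  13.4] 17.4
65 [-11.8  13.4] 15.5
75 [-11.8  13.3] 13.5
85 [-11.7  13.3] 11.4
95 [-11.7  13.2] 9.4
105 [-11.6  13.2] 7.4
115 [-11.4  13.7] 5.4
125 [-11.   13.3] 3.9
yaw 18.40561391491164 off at 0 0.18249509499907585 tmax 129.5743761322507
table 0.592562268784036
```

Request:
send_rows:
  delta_pos:
    - [0.75,0.05,-1.0]
    - [0.75,0.05,-2.0]
    - [0,0,-2.5]
    - [0,0,-2.5]
    - [0,0,-2.5]
    - [0,0,-2.5]
    - [0,0,-2.0]
    - [0,0,-1.7]
    - [0,0,-1.5]
    - [0,0,-0.9]
    - [0,0,0]
    - [0,0,0]
  delta_rot:
    - [0,0,0.3]
    - [0,0,0]
    - [0,0,0]
    - [0,0,0]
    - [0,0,0]
    - [0,0,0]
    - [0,0,0]
    - [0,0,0]
    - [0,0,0]
    - [0,0,0]
    - [0,0,0]
    - [0,0,0]
  grip: [-1,-1,-1,-1,-1,-1,-1,-1,-1,-1,-1,-1]

```text
clock: 2.15
tcp_pos: [438.3, 373.9, 27.0]
eef_rot: [3.141, 0.0, 0.322]
ft_force: [0.1, 0.3, 0.1]
gripper_width: 85.4
```

Request:
send_rows:
  delta_pos:
    - [0.05,-0.1,0]
    - [0,0,0]
    - [0,0,0]
    - [0,0,0]
    - [0,0,0]
    - [0,0,0]
    - [0,0,0]
    - [0,0,0]
    - [0,0,0]
    - [0,0,0]
    - [0,0,0]
    - [0,0,0]
  delta_rot:
    - [0,0,0]
    - [0,0,0]
    - [0,0,0]
    - [0,0,0]
    - [0,0,0]
    - [0,0,0]
    - [0,0,0]
    - [0,0,0]
    - [0,0,0]
    - [0,0,0]
    - [0,0,0]
    - [0,0,0]
  grip: [-0.5,0,0.3,0.6,1,1,1,1,1,1,1,1]

```text
clock: 3.15
tcp_pos: [439.2, 372.8, 27.8]
eef_rot: [3.142, -0.001, 0.321]
ft_force: [-0.8, -0.3, 5.5]
gripper_width: 19.5
```

Request:
send_rows:
  delta_pos:
    - [0,0,1.5]
    - [0,0,2.5]
    - [0,0,3.0]
    - [0,0,3.0]
    - [0,0,3.0]
    - [0,-2.8,2.0]
    - [0,-3.2,0]
    - [0,-3.2,0]
    - [0,-3.2,0]
    - [0,-3.2,0]
    - [0,-3.2,0]
    - [0,-3.2,0]
    - [0,-3.2,0]
    - [1,-3.2,0]
    - [1.5,-3.2,0]
    - [1.5,-3.0,0]
    - [1.5,0,0]
    - [0.5,0,0]
    - [0,0,0]
    - [0,0,0]
  delta_rot:
    - [0,0,0]
    - [0,0,0]
    - [0,0,0]
    - [0,0,0]
    - [0,0,0]
    - [0,0,-2.3]
    - [0,0,-2.3]
    - [0,0,-2.3]
    - [0,0,-2.3]
    - [0,0,-2.3]
    - [0,0,-2.3]
    - [0,0,-2.3]
    - [0,0,-2.3]
    - [0,0,-2.3]
    - [0,0,-2.3]
    - [0,0,0]
    - [0,0,0]
    - [0,0,0]
    - [0,0,0]
    - [0,0,0]
  grip: [1,1,1,1,1,1,1,1,1,1,1,1,1,1,1,1,1,1,1,1]

```text
clock: 4.82
tcp_pos: [498.4, 27.1, 176.1]
eef_rot: [3.141, 0.002, -0.08]
ft_force: [0.3, 0.6, -2.4]
gripper_width: 19.0
```

```bash
python3 - <<'E'
from h import *
o,p,d,P=wsnap("w2"); print(o["q"],o["tcp_pos"],o["eef_rot"],o["ft_force"],o["gripper_width"])
E
```

```text
[ 4.58406215e-01 -2.28213858e-01 -2.96079226e-01 -7.47214510e-04
 -1.50510263e+00  1.03226270e+00] [498.397527    27.09372969 176.09354365] [ 3.14111882e+00  2.24666054e-03 -8.01778009e-02] [ 0.28679212  0.5810836  -2.39245218] 19.02017855846915
```

View pics/w2.png

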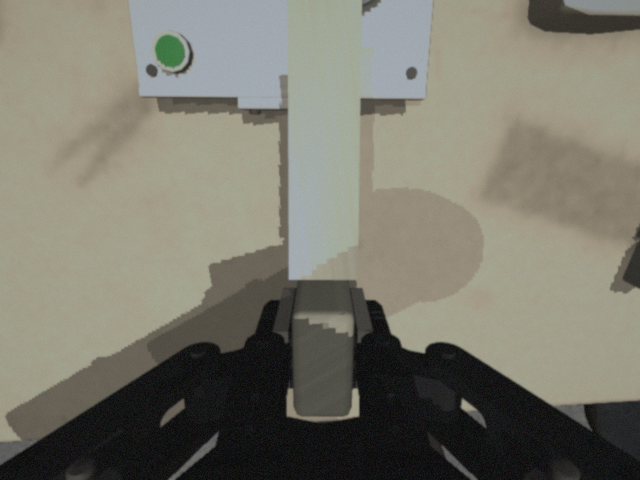

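The plate's front edge runs from (139,97) to (427,99), and the left end of the lip is at (237,103). I'll turn these into world positions.

```bash
python3 - <<'E'
from h import *
z=np.load("pics/w2.npz"); T=np.load("pics/w2T.npy"); d=z["d"]; P=cloud("wrist",d,T)
m=(P[...,2]>36)&(P[...,2]<52)&(d>0); m[:, 280:366]=0; m[130:]=0; m[:,500:]=0
print("plate z",np.median(P[m][:,2]))
# front edge: lowest row per column
F=[]
for c in list(range(145,232))+list(range(370,424)):
    r=np.where(m[:,c])[0]
    if len(r): F.append(P[r.max(),c])
F=np.array(F); k=np.polyfit(F[:,1],F[:,0],1); res=F[:,0]-np.polyval(k,F[:,1]); g=abs(res)<2; k=np.polyfit(F[g,1],F[g,0],1)
print("front edge x = %.4f*y+%.1f"%tuple(k),"stand yaw",np.degrees(-np.arctan(k[0])),"res",res[g].std(),g.sum())
# side edges
for r in (20,50,80): 
    cs=np.where(m[r])[0]; print(r,cs.min(),P[r,cs.min()].round(1),cs.max(),P[r,cs.max()].round(1))
# lip: further than the line
lp=m&(P[...,0]-np.polyval(k,P[...,1])<-3); L=P[lp]; print("lip n",lp.sum(), "y range",np.percentile(L[:,1],[1,99]),"z",np.percentile(L[:,2],[5,50,95]),"x off",np.percentile(L[:,0]-np.polyval(k,L[:,1]),[1,50]))
# wedge check
w=np.zeros_like(m); w[0:275,285:365]=(P[0:275,285:365,2]>100); W=P[w]
R=Ro.from_euler('xyz',manip.get_obs()["eef_rot"]).as_matrix(); q=(W-manip.get_obs()["tcp_pos"])@R
for lo in range(15,120,20):
    s=(q[:,0]>=lo)&(q[:,0]<lo+20)
    if s.sum(): print("wedge tool x",lo,"y",np.percentile(q[s,1],[2,98]).round(1),"z",np.median(W[s,2]).round(1),"toolz",np.median(q[s,2]).round(1))
w[:]=0; w[280:420,290:360]=1; print("table",np.median(P[150:180,400:480,2]))
E
```

```text
plate z 41.668360182157016
front edge x = 0.0903*y+587.3 stand yaw -5.15800657983418 res 0.08968279922656687 141
20 130 [644.4 136.7  42. ] 431 [629.6 -50.9  40. ]
50 134 [627.6 138.1  42.1] 429 [612.5 -49.5  41. ]
80 138 [610.1 140.2  40.9] 426 [594.9 -47.9  40.1]
lip n 319 y range [50.05965192 77.02087044] z [36.85239256 41.32740926 42.57465238] x off [-9.65037928 -5.36499227]
wedge tool x 15 y [-12.9  11.8] z 172.1 toolz 4.3
wedge tool x 35 y [-12.8  12. ] z 168.6 toolz 7.8
wedge tool x 55 y [-12.9  12.2] z 164.6 toolz 11.8
wedge tool x 75 y [-12.7  12.3] z 160.4 toolz 15.9
wedge tool x 95 y [-12.5  12.5] z 156.4 toolz 20.0
wedge tool x 115 y [-12.4  12.5] z 154.1 toolz 22.2
table 0.5917005205847659
```

Request:
send_rows:
  delta_pos:
    - [-1.5,0.8,0]
    - [-1.5,0.8,0]
    - [-1.5,0.8,0]
    - [-1.5,0.9,0]
    - [0,0,-2]
    - [0,0,-2.5]
    - [0,0,-2.5]
    - [0,0,-2.5]
    - [0,0,-2.0]
    - [0,0,-1.5]
    - [0,0,-0.8]
    - [0,0,-0.4]
    - [0,0,0]
    - [0,0,0]
    - [0,0,0]
  delta_rot:
    - [0,0,-0.3]
    - [0,0,0]
    - [0,0,0]
    - [0,0,0]
    - [0,0,0]
    - [0,0,0]
    - [0,0,0]
    - [0,0,0]
    - [0,0,0]
    - [0,0,0]
    - [0,0,0]
    - [0,0,0]
    - [0,0,0]
    - [0,0,0]
    - [0,0,0]
  grip: [1,1,1,1,1,1,1,1,1,1,1,1,1,1,1]

```text
clock: 6.12
tcp_pos: [439.7, 60.1, 36.6]
eef_rot: [-3.141, -0.002, -0.085]
ft_force: [-0.1, -0.0, -2.0]
gripper_width: 19.3
```

Request:
send_rows:
  delta_pos:
    - [0,0,-0.4]
    - [0,0,-0.2]
    - [0,0,-0.1]
    - [0,0,0]
    - [0,0,0]
  delta_rot:
    - [0,0,0]
    - [0,0,0]
    - [0,0,0]
    - [0,0,0]
    - [0,0,0]
  grip: [1,1,1,1,1]

```text
clock: 6.53
tcp_pos: [439.0, 59.6, 28.2]
eef_rot: [3.141, 0.0, -0.086]
ft_force: [0.1, -0.4, -3.4]
gripper_width: 19.6
```

Request:
send_rows:
  delta_pos:
    - [0,0,-0.1]
    - [0,0,0]
    - [0,0,0]
  delta_rot:
    - [0,0,0]
    - [0,0,0]
    - [0,0,0]
  grip: [1,1,1]

```text
clock: 6.78
tcp_pos: [439.3, 59.7, 27.8]
eef_rot: [3.142, -0.001, -0.086]
ft_force: [-1.0, 0.5, 1.1]
gripper_width: 19.5
```

```bash
python3 - <<'E'
from h import *
o,d0,d,P=wsnap("w3"); snap("side","side3"); snap("scene","scene3")
print(o["tcp_pos"],o["eef_rot"],o["ft_force"])
R=Ro.from_euler('xyz',o["eef_rot"]).as_matrix(); q=(P-o["tcp_pos"])@R
w=np.zeros((480,640),bool); w[0:280,280:370]=1
for lo in range(20,120,20):
    s=w&(q[...,0]>=lo)&(q[...,0]<lo+20)&(abs(q[...,1])<20)&(q[...,2]>0)&(q[...,2]<26)
    if s.sum(): print("x",lo+10,"y",np.percentile(q[s][:,1],[2,98]).round(1),"z",np.median(P[s][:,2]).round(1))
m=(P[...,2]>37)&(P[...,2]<50)&(d>0); m[200:]=0
print("plate pixels",m.sum(), P[m].min(0) if m.any() else None)
E
```

```text
[439.31571005  59.69400687  27.76975783] [ 3.14157059e+00 -7.81796886e-04 -8.55883206e-02] [-1.03076125  0.52674875  1.11294603]
x 30 y [-13.3  11.8] z 23.4
x 50 y [-13.2  11.8] z 19.4
x 70 y [-13.2  11.9] z 15.4
x 90 y [-13.   12.1] z 11.4
x 110 y [-12.8  12.3] z 7.7
plate pixels 0 None
```

View pics/w3.png

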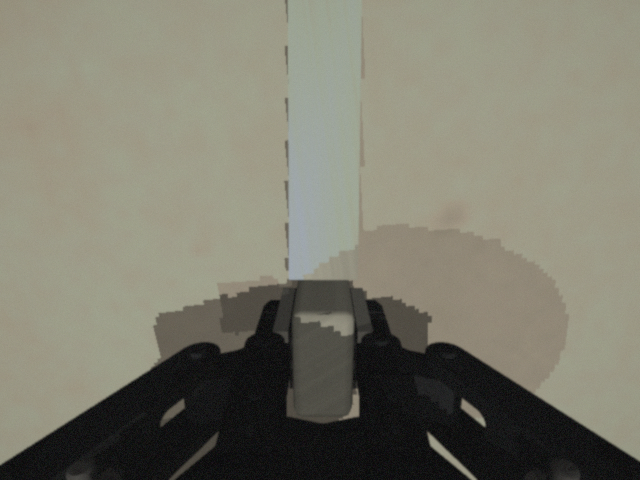

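Request:
send_rows:
  delta_pos:
    - [0.5,-0.045,0]
    - [0.5,-0.045,0]
    - [0.5,-0.045,0]
    - [0.5,-0.045,0]
    - [0.5,-0.045,0]
    - [0.5,-0.045,0]
    - [0.5,-0.045,0]
    - [0.5,-0.045,0]
    - [0.5,-0.045,0]
    - [0,0,0]
    - [0,0,0]
  delta_rot:
    - [0,0,0]
    - [0,0,0]
    - [0,0,0]
    - [0,0,0]
    - [0,0,0]
    - [0,0,0]
    - [0,0,0]
    - [0,0,0]
    - [0,0,0]
    - [0,0,0]
    - [0,0,0]
  grip: [1,1,1,1,1,1,1,1,1,1,1]

```text
clock: 7.85
tcp_pos: [485.4, 55.6, 27.8]
eef_rot: [3.142, -0.002, -0.086]
ft_force: [2.5, -0.7, 3.1]
gripper_width: 19.5
```

Request:
send_rows:
  delta_pos:
    - [0.2,-0.018,0]
    - [0.2,-0.018,0]
    - [0.2,-0.018,0]
    - [0.2,-0.018,0]
    - [0,0,0]
    - [0,0,0]
  delta_rot:
    - [0,0,0]
    - [0,0,0]
    - [0,0,0]
    - [0,0,0]
    - [0,0,0]
    - [0,0,0]
  grip: [1,1,1,1,1,1]

```text
clock: 8.35
tcp_pos: [492.2, 54.9, 27.8]
eef_rot: [3.141, -0.0, -0.085]
ft_force: [-3.7, -0.0, 5.7]
gripper_width: 19.4
```

Request:
send_rows:
  delta_pos:
    - [0,0,0.05]
    - [0,0,0]
    - [0,0,0]
  delta_rot:
    - [0,0,0]
    - [0,0,0]
    - [0,0,0]
  grip: [1,1,1]

```text
clock: 8.6
tcp_pos: [492.2, 54.9, 27.8]
eef_rot: [-3.142, -0.0, -0.086]
ft_force: [-0.3, -0.5, 2.1]
gripper_width: 19.7
```

Request:
send_rows:
  delta_pos:
    - [0.2,-0.018,0]
    - [0.2,-0.018,0]
    - [0,0,0]
  delta_rot:
    - [0,0,0]
    - [0,0,0]
    - [0,0,0]
  grip: [1,1,1]

```text
clock: 8.85
tcp_pos: [496.0, 54.5, 27.7]
eef_rot: [3.141, 0.001, -0.086]
ft_force: [-1.9, 0.3, 3.8]
gripper_width: 19.8
```

Request:
send_rows:
  delta_pos:
    - [0.2,-0.018,0]
    - [0.2,-0.018,0]
    - [0,0,0]
  delta_rot:
    - [0,0,0]
    - [0,0,0]
    - [0,0,0]
  grip: [1,1,1]

```text
clock: 9.1
tcp_pos: [500.0, 54.2, 27.8]
eef_rot: [3.141, 0.0, -0.086]
ft_force: [-2.8, 0.2, 5.3]
gripper_width: 19.4
```

Request:
send_rows:
  delta_pos:
    - [0.2,-0.018,0.05]
    - [0.2,-0.018,0.02]
    - [0,0,0]
  delta_rot:
    - [0,0,0]
    - [0,0,0]
    - [0,0,0]
  grip: [1,1,1]

```text
clock: 9.35
tcp_pos: [504.0, 53.8, 27.8]
eef_rot: [3.141, 0.0, -0.086]
ft_force: [-0.2, -0.5, -0.9]
gripper_width: 19.1
```

Request:
send_rows:
  delta_pos:
    - [0.2,-0.018,0.02]
    - [0,0,0]
  delta_rot:
    - [0,0,0]
    - [0,0,0]
  grip: [1,1]

```text
clock: 9.52
tcp_pos: [505.9, 53.5, 28.0]
eef_rot: [3.141, 0.001, -0.086]
ft_force: [-0.1, 1.3, -3.1]
gripper_width: 19.2
```

Request:
send_rows:
  delta_pos:
    - [0.2,-0.018,0.02]
    - [0,0,0]
  delta_rot:
    - [0,0,0]
    - [0,0,0]
  grip: [1,1]

```text
clock: 9.68
tcp_pos: [508.0, 53.4, 28.5]
eef_rot: [3.141, 0.0, -0.086]
ft_force: [0.1, -0.6, -1.1]
gripper_width: 19.8
```

Request:
send_rows:
  delta_pos:
    - [0.2,-0.018,0.02]
    - [0,0,0]
  delta_rot:
    - [0,0,0]
    - [0,0,0]
  grip: [1,1]

```text
clock: 9.85
tcp_pos: [510.0, 53.2, 28.8]
eef_rot: [3.141, 0.0, -0.086]
ft_force: [0.3, -0.1, -3.5]
gripper_width: 19.2
```

Request:
send_rows:
  delta_pos:
    - [0,0,-0.05]
    - [0,0,-0.05]
    - [0,0,0]
  delta_rot:
    - [0,0,0]
    - [0,0,0]
    - [0,0,0]
  grip: [1,1,1]

```text
clock: 10.1
tcp_pos: [510.0, 53.3, 28.0]
eef_rot: [3.141, 0.0, -0.086]
ft_force: [0.1, -0.3, -2.4]
gripper_width: 19.5
```

Request:
send_rows:
  delta_pos:
    - [0.1,-0.009,0]
    - [0,0,0]
  delta_rot:
    - [0,0,0]
    - [0,0,0]
  grip: [1,1]

```text
clock: 10.27
tcp_pos: [511.1, 53.2, 28.1]
eef_rot: [3.142, -0.0, -0.086]
ft_force: [0.6, -0.3, -2.3]
gripper_width: 19.7
```

Request:
send_rows:
  delta_pos:
    - [0.1,-0.009,0]
    - [0,0,0]
  delta_rot:
    - [0,0,0]
    - [0,0,0]
  grip: [1,1]

```text
clock: 10.43
tcp_pos: [512.2, 53.1, 28.1]
eef_rot: [3.142, -0.0, -0.086]
ft_force: [0.2, 0.3, -2.1]
gripper_width: 19.3
```

Request:
send_rows:
  delta_pos:
    - [0.1,-0.009,0]
    - [0,0,0]
  delta_rot:
    - [0,0,0]
    - [0,0,0]
  grip: [1,1]

```text
clock: 10.6
tcp_pos: [513.2, 53.0, 28.1]
eef_rot: [3.141, -0.0, -0.086]
ft_force: [0.7, 0.8, -2.8]
gripper_width: 19.2
```

Request:
send_rows:
  delta_pos:
    - [0.1,-0.009,0]
    - [0,0,0]
  delta_rot:
    - [0,0,0]
    - [0,0,0]
  grip: [1,1]

```text
clock: 10.77
tcp_pos: [514.0, 52.9, 28.0]
eef_rot: [3.141, 0.0, -0.086]
ft_force: [-0.6, 0.4, -2.8]
gripper_width: 19.6
```

Request:
send_rows:
  delta_pos:
    - [0,0,-0.04]
    - [0,0,0]
    - [0,0,0]
  delta_rot:
    - [0,0,0]
    - [0,0,0]
    - [0,0,0]
  grip: [1,1,1]

```text
clock: 11.02
tcp_pos: [514.1, 52.9, 27.8]
eef_rot: [3.142, -0.0, -0.086]
ft_force: [1.1, -0.1, -1.9]
gripper_width: 19.4
```

Request:
send_rows:
  delta_pos:
    - [0.1,-0.009,0]
    - [0,0,0]
  delta_rot:
    - [0,0,0]
    - [0,0,0]
  grip: [1,1]

```text
clock: 11.18
tcp_pos: [514.8, 52.8, 27.8]
eef_rot: [3.141, 0.001, -0.086]
ft_force: [-4.3, 0.6, 0.5]
gripper_width: 19.7
```

Request:
send_rows:
  delta_pos:
    - [0.1,-0.009,0]
    - [0,0,0]
  delta_rot:
    - [0,0,0]
    - [0,0,0]
  grip: [1,1]

```text
clock: 11.35
tcp_pos: [515.0, 52.7, 27.8]
eef_rot: [3.141, 0.002, -0.086]
ft_force: [-8.9, 1.1, 3.7]
gripper_width: 19.5
```

Request:
send_rows:
  delta_pos:
    - [0.1,-0.009,0]
    - [0,0,0]
  delta_rot:
    - [0,0,0]
    - [0,0,0]
  grip: [1,1]

```text
clock: 11.52
tcp_pos: [515.6, 52.6, 27.8]
eef_rot: [3.141, 0.004, -0.086]
ft_force: [-11.6, 1.7, 6.0]
gripper_width: 19.4
```

Contact shows at TCP x ≈ 514.5: Fx went from about 0 to −4, −9 and −12 N. The prediction from the images was 512. I'll push on gently.

Request:
send_rows:
  delta_pos:
    - [0.1,-0.009,0]
    - [0,0,0]
    - [0.1,-0.009,0]
    - [0,0,0]
  delta_rot:
    - [0,0,0]
    - [0,0,0]
    - [0,0,0]
    - [0,0,0]
  grip: [1,1,1,1]

```text
clock: 11.85
tcp_pos: [517.4, 52.4, 27.8]
eef_rot: [3.141, 0.004, -0.086]
ft_force: [-12.4, 0.3, 6.5]
gripper_width: 19.6
```

Request:
send_rows:
  delta_pos:
    - [0.1,-0.009,0]
    - [0,0,0]
    - [0.1,-0.009,0]
    - [0,0,0]
  delta_rot:
    - [0,0,0]
    - [0,0,0]
    - [0,0,0]
    - [0,0,0]
  grip: [1,1,1,1]

```text
clock: 12.18
tcp_pos: [519.4, 52.1, 27.8]
eef_rot: [3.141, 0.004, -0.086]
ft_force: [-13.7, 1.2, 7.1]
gripper_width: 19.6
```

Request:
send_rows:
  delta_pos:
    - [0.1,-0.009,0]
    - [0.1,-0.009,0]
    - [0.1,-0.009,0]
    - [0.1,-0.009,0]
    - [0,0,0]
  delta_rot:
    - [0,0,0]
    - [0,0,0]
    - [0,0,0]
    - [0,0,0]
    - [0,0,0]
  grip: [1,1,1,1,1]

```text
clock: 12.6
tcp_pos: [523.4, 51.7, 27.8]
eef_rot: [3.14, 0.004, -0.086]
ft_force: [-12.6, 1.0, 7.5]
gripper_width: 19.4
```

```bash
cat > chk.py <<'E'
from h import *
import sys
f=sys.argv[1]
o,p,d,P=wsnap("w"+f); print(o["tcp_pos"],o["eef_rot"],o["ft_force"])
# plate height vs distance along stand x, front edge
a=np.radians(-5.16); ax=np.array([np.cos(a),np.sin(a)]); n=np.array([-ax[1],ax[0]])
t=(P[...,:2]-[587.5,47.5])@ax; u=(P[...,:2]-[587.5,47.5])@n
s=(t>8)&(t<22)&(abs(u)<90)&(abs(u)>32)&(P[...,2]>30)&(P[...,2]<55); s2=(t>60)&(t<80)&(abs(u)<90)&(abs(u)>20)&(P[...,2]>30)&(P[...,2]<52)
print("plate front z",np.median(P[s][:,2]) if s.any() else None,s.sum(),"at t=70",np.median(P[s2][:,2]) if s2.any() else None)
tb=(t<-10)&(t>-60)&(abs(u)>50)&(abs(u)<100)&(abs(P[...,2])<6); print("table",np.median(P[tb][:,2]))
R=Ro.from_euler('xyz',o["eef_rot"]).as_matrix(); q=(P-o["tcp_pos"])@R
for lo in range(22,70,12):
    w=(q[...,0]>=lo)&(q[...,0]<lo+12)&(abs(q[...,1])<11)&(P[...,2]<26)&(P[...,2]>5)
    if w.sum(): print(lo+6,"ramp z",np.median(P[w][:,2]).round(2))
E
python3 chk.py 4
python3 - <<'E'
from h import *
for n,b in (("side",(265,195,345,245)),("scene",(335,225,430,290))):
    snap(n,n+"4")
    z0=np.load(f"pics/{n}3.npz"); z1=np.load(f"pics/{n}4.npz"); 
    P0=cloud(n,z0["d"]);P1=cloud(n,z1["d"]); a=np.radians(-5.16)
    ax=np.array([np.cos(a),np.sin(a)]); g=[]
    for P in(P0,P1):
        t=(P[...,:2]-[587.5,47.5])@ax; u=(P[...,:2]-[587.5,47.5])@[-ax[1],ax[0]]
        for lo,hi in((8,35),(60,90)):
            s=(t>lo)&(t<hi)&(abs(u)<85)&(P[...,2]>33)&(P[...,2]<52); g+=[P[s][:,2].mean().round(2),s.sum()]
    print(n,g)
E
```

```text
[523.40245542  51.71278251  27.76842433] [ 3.14041218  0.00387439 -0.0856698 ] [-12.60892256   0.97946989   7.47642181]
plate front z 43.23507368453228 21617 at t=70 None
table 0.6275566618814281
28 ramp z 23.84
40 ramp z 21.45
52 ramp z 19.02
64 ramp z 18.01
side [np.float64(44.52), np.int64(190), np.float64(44.82), np.int64(114), np.float64(45.84), np.int64(173), np.float64(45.56), np.int64(111)]
scene [np.float64(41.94), np.int64(329), np.float64(43.09), np.int64(237), np.float64(43.03), np.int64(256), np.float64(42.91), np.int64(224)]
```

View pics/w4.png

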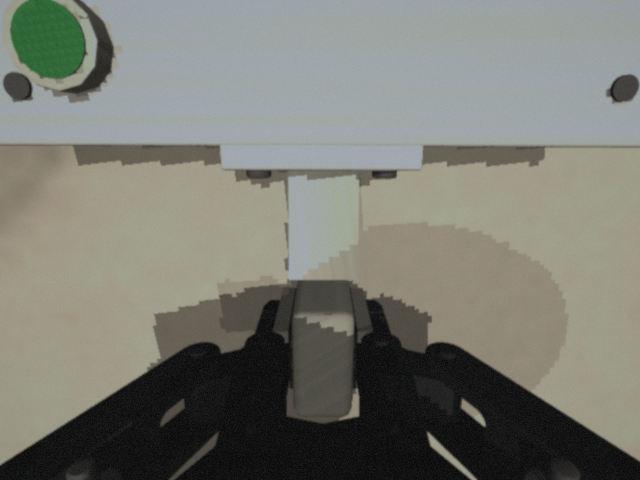

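The plate's front has risen about 1.6 mm, which agrees with 8.8 mm of push ÷ 5. The wedge is centred under the lip, with the lip spanning columns 221–422 and the wedge 288–360. About 6 mm more push is needed.

Request:
send_rows:
  delta_pos:
    - [0.1,-0.009,0]
    - [0.1,-0.009,0]
    - [0.1,-0.009,0]
    - [0.1,-0.009,0]
    - [0.1,-0.009,0]
    - [0.1,-0.009,0]
    - [0,0,0]
    - [0,0,0]
    - [0,0,0]
    - [0,0,0]
    - [0,0,0]
    - [0,0,0]
  delta_rot:
    - [0,0,0]
    - [0,0,0]
    - [0,0,0]
    - [0,0,0]
    - [0,0,0]
    - [0,0,0]
    - [0,0,0]
    - [0,0,0]
    - [0,0,0]
    - [0,0,0]
    - [0,0,0]
    - [0,0,0]
  grip: [1,1,1,1,1,1,1,1,1,1,1,1]

```text
clock: 13.75
tcp_pos: [529.4, 51.2, 27.8]
eef_rot: [3.14, 0.004, -0.086]
ft_force: [-12.2, 1.5, 6.4]
gripper_width: 19.5
```

```bash
python3 chk.py 5; python3 - <<'E'
from h import *
snap("side","side5"); im=cv2.imread("pics/side5.png"); cv2.imwrite("pics/side5c.png",cv2.resize(im[185:265,255:405],(795,424),interpolation=cv2.INTER_CUBIC))
E
```

```text
[529.43496275  51.20689302  27.79814336] [ 3.14049983  0.00358369 -0.08564446] [-12.19899037   1.51143667   6.41376127]
plate front z 44.398355778786765 20880 at t=70 None
table 0.6599678511229001
28 ramp z 23.89
40 ramp z 21.46
52 ramp z 19.72
```

View pics/side5c.png

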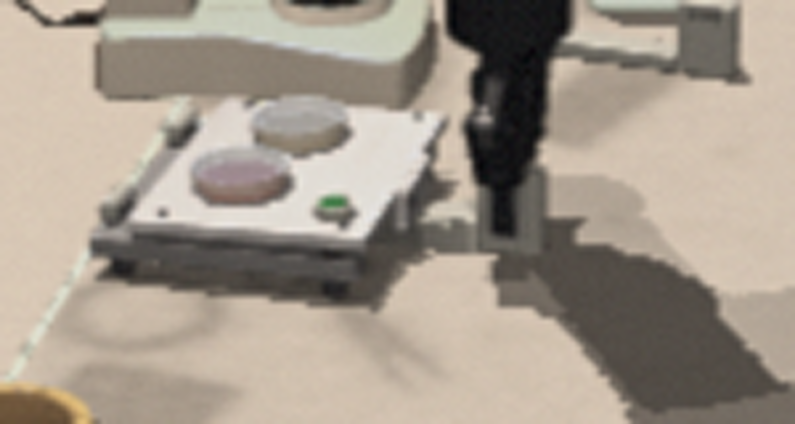

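```bash
python3 -c "
from h import *
o=manip.get_obs(); print(o['clock'],o['tcp_pos'],o['ft_force'],o['gripper_width']); print(manip.sign_off())"
```

```text
13.85 [529.41371222  51.14947084  27.77408098] [-12.53794999   0.66517956   6.68146711] 19.51711729562761
the job is handed in; nothing more can be done
None
```

The wedge is under the middle of the lip, still gripped and carrying the plate. I handed the job in at 13.9 s with the lip about 3 mm up.

- **Wedge:** I took the steel wedge from the left of the stand. Depth showed it tapering, while the bar on the right was 12 mm thick throughout.
- **Approach:** I laid it flat in front of the stand. I slid it in lightly pressed down, but it rode clear of the worktop, by at most about 1 mm, between TCP x ≈ 504 and 514. I set it down again just before it touched the lip.
- **Contact:** The wedge first touched the lip at TCP x ≈ 514.5, where the push force rose from about 0 to 12 N. The images had predicted 512. I then pushed on 15 mm to x = 529.4.
- **Lift:** The push distance ÷ 5 gives 3.0 mm. The wrist depth shows the plate's front up 2.7 mm near the edge, which is also about 3.0 mm at the lip.
- **Wedge position and hold:** The ramp slope measured 0.20, so the wedge is flat, and it was centred under the lip to 2–3 mm. The gripper opening is 19.5 mm, and the push was steady at about 12 N.
- **Dishes and spacer:** In the last side picture they looked unmoved.
- **Small disagreement:** The tool tilted about 0.004 rad under the push. The TCP height and ramp slope did not change, so I left it.

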